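# Prime the solvent pump

### The arm

A 7-joint arm with a two-finger parallel gripper is mounted at the origin on the work surface. World frame = base frame: x ahead of the robot, y to its left, z up, the work surface at z = 0. Lengths are in m, angles in degrees, forces in N, time in s.
With the tool pointing down it reaches from about 0.425 to 0.875 m from the base axis. Payload 4.7 kg.
Tool frame: the origin (TCP) lies at the very end of the fingers, on their centre line; the grasp point (between the pads) lies 19 mm behind it; z points along the fingers, y is the line along which they close (so a half turn about z gives the same grasp; the last joint's range is limited). The gripper opens to 87 mm and grips with 3 to 60 N. Pads are 19 mm wide; open, the fingers measure 117 mm over their backs; the gripper's body (75 mm by 190 mm) begins 51 mm behind the grasp point.
Start: joints at [-72.817, 18.392, -4.016, 83.108, 1.295, 78.541, -3.26], TCP at [0.183, 0.624, 0.223] pointing down, gripper open.
Joint ranges: [-163.93, 163.93], [-17.29, 119.83], [-79.2, 71.16], [3.27, 140.29], [-89.18, 269.18], [5.43, 117.66], [-154.24, 154.24]. Speed limits (degrees/s): [147.25, 147.25, 180, 180, 180, 180, 180].

### API

Orientations are given as [roll, pitch, yaw] about the fixed x, y, z axes, in that order (R = Rz(yaw) Ry(pitch) Rx(roll)).
In Python, from cell import get_obs, read_camera, sign_off, silhouettes gives the robot as it stands.
- The arm moves only by the tool play_rows, never from a script. Its argument "steps" is a list that holds one entry, the list of rows, each a list of 7 numbers: the shift along the tool's x, y, z in m, then the turn, a rotation vector about the tool's x, y, z in rad, then the finger opening in m, from 0 to 0.087. A call has 1 to 12 rows; each row shifts and turns the commanded pose from where the row before left it, along the tool's axes as they then stand; what a row does not reach is not made up. A row lasts 1/10 s, in which the tool goes at most 50 mm and 8.59 degrees, less where a joint would pass 70% of its speed; a pose out of reach is approached as far as the arm can. A call is refused whole if a number of a shift passes 0.05 or a number of a turn 0.15, either way. A call with a gripper value outside its range is refused whole. The fingers move at their own pace and stop on an object; "force" is the grip in N (left out, the last holds). Time passes only in rows, so rows that do not move let the fingers close. It gives the time, the measured TCP pose, the force, the opening and the grip force at its end, in the units of the state.
- get_obs(): the state, without advancing time (a new reading comes with each control period).
- read_camera(name): name is "scene" or "top" or "wrist"; returns a dict with "frame" (480x640x3 uint8, red, green, blue), "intrinsics" (3x3 intrinsics, pixels), "view" (4x4, takes a point from world to camera coordinates). Camera axes: x right, y up, looking along -z (the intrinsics and any distortion apply to the point x, -y, -z); pixel columns grow to the right and rows downward; lengths in m; the calibration is good to about 2 mm. A picture is of the moment at which its call begins. There is no depth.
- sign_off(): hands the job in; it is judged then, once.
Trained networks look in the newest picture that a camera, given by its name, has taken for a name from the list of things; names that differ only in an ending like _2 or _b are one class to them, and where a whole thing is asked for, a point or a joint stands for the part that bears it (a point fixed in the world has none). Each returns a list of dicts, best first, with "p" (0 to 1); they miss things now and then, are a little off and sometimes report something else, mostly with a low value. They report only what shows in the picture. A call takes as long as a camera call. They do not tell look-alikes from the thing itself.
- silhouettes(camera, name): "pixels" (480x640 bool, what is visible of it) and "extent" ([left, top, right, bottom] in pixels, round what is visible of it).
The state is a dict: "time_s": time; "qpos": joint angles; "joint_velocities": joint speeds; "effort": joint torques, N m; "tool_pos": TCP position; "tool_rot": TCP orientation; "force": force on the tool from outside, world axes, zero at the start; "wrist_torque": the same for the moment, N m; "grip_width": finger opening in m; "grasp_force": force on a finger pad.
Only numpy, scipy, OpenCV 4.12 (cv2) and the standard library are available. Lean on these libraries where they do the work, as an engineer would, in place of code of your own. Each camera call takes 0.05 s, during which the arm holds its last target. There are 200 camera calls.

### The job

Prime the solvent pump from its row of control boxes: first press the raised far end of the rocker to switch the pump fully on, next push the round plunger all the way in, then press the long bar key fully down and keep it pressed: the program finishes while still holding the bar down. Do not press the square key, do not lift the boxes or pull them out of the tray, and leave the bottle, jar and beaker alone.

Things in the scene. Friction and masses are not known exactly. Their poses are not given: they have to be found in the camera images.
- tray: fixed dark steel docking tray on the bench, 124 mm (x) by 346 mm (y), floor 6 mm thick, rim and ribs 14 mm tall. Four slots side by side along its y, 84 mm apart, each holding one control box; which box is in which slot varies. Origin: centre of its underside, on the bench
- switch_pod: grey box 100 mm (its x) by 66 mm (its y) by 45 mm tall, about 0.8 kg, standing loose in a slot of the tray. Origin: centre of its underside; x points away from the robot, y along the row, z up. Carries the rocker of the pump switch
- rocker_far_end (a point): point on the top face of the rocker, 24 mm from its pivot towards the end farther from the robot (+x of its box), midway across the width, 67 mm above the box's underside when off. It moves with the rocker, and is the place to press
- rocker (a joint): the rocker: white plate 60 mm (along the box's x) by 30 mm by 10 mm thick with a black band across its middle, pivoting about the box's y at its middle, 57 mm above the box's underside. 0 = off: far end raised, near end down. 0.4 rad = fully on: far end down (the pressed point sinks 10 mm). Stays where left; turning it takes about 2 N at the far end, up to 4 N nearer the pivot
- valve_pod: grey box 100 mm (its x) by 66 mm (its y) by 45 mm tall, about 0.8 kg, standing loose in a slot of the tray. Origin: centre of its underside; x points away from the robot, y along the row, z up. Carries the round purge-valve plunger in its middle
- plunger_top (a point): centre of the top of the plunger: flat round white head 36 mm in diameter and 8 mm thick on a 20 mm stem, 65 mm above the box's underside when out. Moves with it
- plunger (a joint): travel of the plunger: 0 = out, 0.010 m = all the way in (down). No spring: it stays where it is pushed, and takes about 3.5 N to move
- prime_pod: grey box 100 mm (its x) by 66 mm (its y) by 45 mm tall, about 0.8 kg, standing loose in a slot of the tray. Origin: centre of its underside; x points away from the robot, y along the row, z up. Carries the long priming bar key in its middle
- bar_top (a point): centre of the top of the bar key: white oblong with rounded ends, 58 mm along the box's y by 16 mm, top 57 mm above the box's underside when up. Moves with it
- bar (a joint): travel of the bar key: 0 = up, 0.006 m = fully down. Spring return: starts to move at 1.8 N, is fully down at 6 N, and comes up when let go
- vent_pod: grey box 100 mm (its x) by 66 mm (its y) by 45 mm tall, about 0.8 kg, standing loose in a slot of the tray. Origin: centre of its underside; x points away from the robot, y along the row, z up. Carries the square vent key (28 by 28 mm, top 57 mm above the box's underside) in its middle, not to be pressed
- square_key (a joint): travel of the square vent key: 0 = up, 0.006 m = fully down, spring return
- bottle: closed clear glass bottle, 66 mm in diameter, 150 mm tall, loose, beside the tray's left (+y) end. Origin: centre of its underside
- jar: closed amber glass jar, 52 mm in diameter, 65 mm tall, loose, beyond the tray as seen from the robot. Origin: centre of its underside
- beaker: open glass beaker, 64 mm in diameter, 75 mm tall, loose, beside the tray's right (-y) end. Origin: centre of its underside
There are look-alikes about, which are no part of the job. Leave any blue or turquoise look-alike of the prime_pod alone.

How it is judged (in metres and radians):
On the way, in this order (a step that is already met when the one before it is completed fails the run):
1. the rocker is switched fully on (value of joint rocker above 0.33 rad), for 0.1 s.
2. the plunger is all the way in (value of joint plunger above 0.0085 m), for 0.1 s.
3. the bar is pressed down (value of joint bar above 0.0042 m), for 0.2 s.
At the end, for the whole second after the job is handed in: rocker on (beyond 0.33 of 0.4 rad), plunger in (beyond 8.5 of 10 mm), the bar still held down by the fingers (beyond 4.2 of 6 mm, more than 1.5 N), the square key up, all boxes standing in the tray, bottle, jar and beaker upright (value of joint rocker above 0.33 rad and value of joint plunger above 0.0085 m and value of joint bar above 0.0042 m and contact force between the fingers and bar above 1.5 N and value of joint square_key below 0.001 m and height (world z) of each of switch_pod, valve_pod, prime_pod, vent_pod below 0.012 m and angle between each of bottle, jar, beaker's own z axis and vertical below 0.2 rad); the arm keeps its last pose, push and grip.
It fails at once if the plunger is pushed in while the rocker is not switched on (value of joint plunger above 0.005 m and value of joint rocker below 0.3 rad).
It fails at once if the bar is pressed before the plunger is all the way in (value of joint bar above 0.003 m and value of joint plunger below 0.008 m).
It fails at once if the square key is pressed (value of joint square_key above 0.003 m).
It fails at once if a control box is lifted or pulled out of its slot (height (world z) of any of switch_pod, valve_pod, prime_pod, vent_pod above 0.014 m or distance of any of switch_pod, valve_pod, prime_pod, vent_pod from where it was at the start of the episode above 0.02 m).
It fails at once if the bottle, jar or beaker is moved more than 30 mm or knocked over (distance of any of bottle, jar, beaker from where it was at the start of the episode above 0.03 m or angle between any of bottle, jar, beaker's own z axis and vertical above 0.5 rad).
It also fails if it takes over 38 s, if anything falls off the work surface, if the arm or the gripper's body presses on something with over 40 N, if the wrist force passes 120 N, or if a joint passes its speed limit or range.

## Working session

There is one attempt and no reset: what is moved stays moved. The work goes in short steps, Python scripts to look and compute and a tool call to move; the robot and the scene stay as the last step left them, time stands still between calls to the robot, and variables do not carry over. Pictures are saved under pics/ and viewed, at most 10 in all, crops included, and the job is handed in when it is done.

Besides the shell and the picture viewer there is one more tool, called by a JSON object that holds its "fn" and its "kwargs", one argument or row to a line. play_rows: Moves the arm, as the interface text tells. Its arguments: {"type":"object","properties":{"steps":{"type":"array","items":{"type":"array","items":{"type":"array","items":{"type":"number"}}}},"force":{"type":"number"}},"required":["steps"]}

```bash
ls; mkdir -p pics
cat > h.py <<'E'
import numpy as np, cv2
from cell import get_obs, read_camera, sign_off, silhouettes
def ray(c,u,v):
    K=np.array(c["intrinsics"]);V=np.array(c["view"])
    d=np.linalg.inv(K)@[u,v,1]; d=np.array([d[0],-d[1],-d[2]])
    R=V[:3,:3];return -R.T@V[:3,3],R.T@d
def at_z(c,u,v,z):
    o,d=ray(c,u,v);return o+d*(z-o[2])/d[2]
def proj(c,p):
    q=np.array(c["view"])@np.r_[p,1];q=np.array(c["intrinsics"])@[q[0],-q[1],-q[2]];return q[:2]/q[2]
def save(c,n): cv2.imwrite(n,cv2.cvtColor(c["frame"],cv2.COLOR_RGB2BGR))
E
python3 - <<'E'
from h import *
o=get_obs();print({k:np.round(o[k],3) for k in("time_s","tool_pos","tool_rot","force","grip_width")})
Z=dict(rocker=.063,plunger=.071,bar=.063,square_key=.063,rocker_far_end=.07,switch_pod=.051,valve_pod=.051,prime_pod=.051,vent_pod=.051,bottle=.1,jar=.06,beaker=.07,tray=.01)
for n in("top","scene"):
    c=read_camera(n);save(c,f"pics/{n}.png")
    for k,z in Z.items():
        for s in silhouettes(n,k)[:3]:
            v,u=np.nonzero(s["pixels"])
            print(n,k,round(s["p"],2),np.round(s["extent"]),len(u),np.round(at_z(c,u.mean(),v.mean(),z),3) if len(u) else '')
E
```

```text
pics
{'time_s': np.float64(0.0), 'tool_pos': array([0.183, 0.623, 0.221]), 'tool_rot': array([-1.79888e+02,  6.00000e-03,  1.63626e+02]), 'force': array([ 0.841, -0.744,  0.636]), 'grip_width': np.float64(0.087)}
top rocker 0.97 [261. 232. 282. 264.] 497 [0.51  0.115 0.063]
top rocker 0.47 [304. 164. 331. 199.] 629 [0.64  0.028 0.063]
top plunger 0.85 [308. 241. 327. 258.] 243 [0.503 0.03  0.071]
top bar 0.79 [426. 173. 448. 196.] 180 [ 0.63  -0.205  0.063]
top bar 0.74 [390. 324. 410. 357.] 297 [ 0.336 -0.119  0.063]
top bar 0.72 [344. 246. 375. 259.] 265 [ 0.497 -0.052  0.063]
top square_key 0.77 [224. 234. 239. 254.] 220 [0.516 0.198 0.063]
top square_key 0.6 [213. 217. 254. 274.] 1918 [0.511 0.192 0.063]
top square_key 0.57 [256. 222. 295. 277.] 1885 [0.505 0.111 0.063]
top rocker_far_end 0.85 [264. 230. 283. 262.] 515 [0.51  0.114 0.07 ]
top switch_pod 0.69 [255. 220. 291. 280.] 1840 [0.506 0.112 0.051]
top valve_pod 0.47 [342. 227. 381. 284.] 1807 [ 0.494 -0.051  0.051]
top prime_pod 0.8 [406. 160. 462. 215.] 1876 [ 0.626 -0.202  0.051]
top prime_pod 0.71 [285. 313. 346. 358.] 
[... 1156 characters left out ...]
 257. 325. 315.] 2270 [ 0.512 -0.064  0.051]
scene prime_pod 0.78 [270. 350. 345. 415.] 3100 [ 0.646 -0.218  0.051]
scene prime_pod 0.74 [179. 248. 238. 304.] 2187 [ 0.358 -0.134  0.051]
scene vent_pod 0.77 [341. 190. 397. 240.] 1510 [0.531 0.187 0.051]
scene bottle 0.93 [390. 122. 423. 190.] 1569 [0.53  0.331 0.1  ]
scene bottle 0.62 [211. 311. 249. 361.] 1590 [ 0.514 -0.236  0.1  ]
scene jar 0.63 [370. 270. 404. 314.] 992 [0.663 0.011 0.06 ]
scene jar 0.43 [362. 198. 379. 209.] 171 [0.521 0.2   0.06 ]
scene jar 0.26 [320. 216. 376. 264.] 1670 [0.529 0.096 0.06 ]
scene beaker 0.68 [212. 310. 247. 361.] 1581 [ 0.498 -0.221  0.07 ]
scene tray 0.7 [254. 216. 408. 327.] 1807 [0.542 0.007 0.01 ]
```

Run:
```python
import cv2,numpy as np
a=cv2.imread("pics/top.png")[150:375,95:475];a=cv2.resize(a,(800,474),interpolation=2);cv2.imwrite("pics/topc.png",a)
```

```text
(no output)
```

View pics/topc.png

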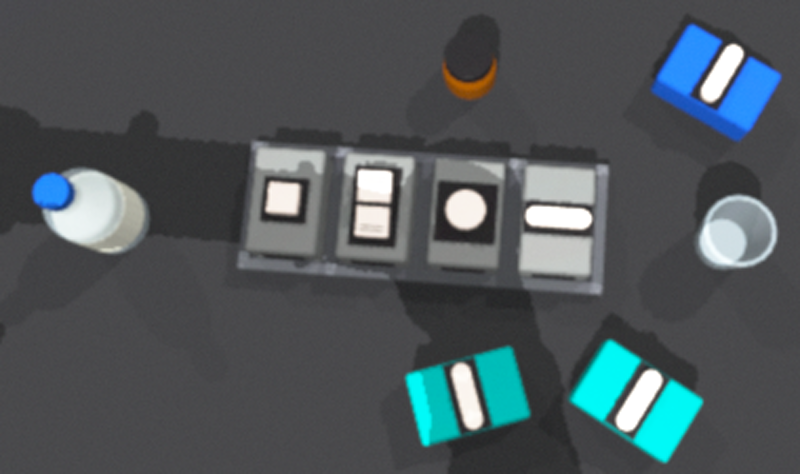

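View pics/scene.png

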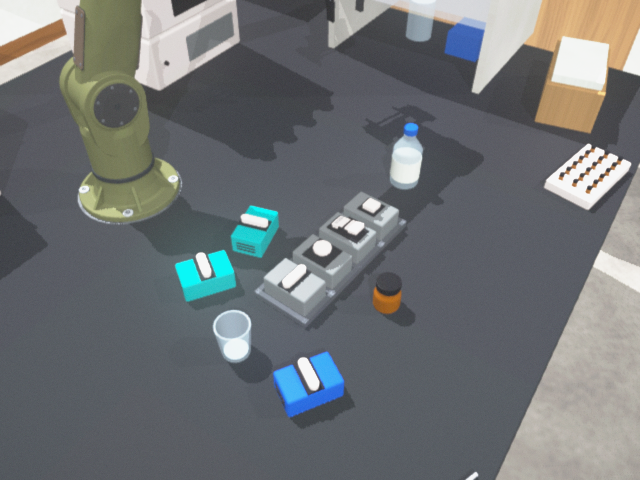

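The top view shows the grey row, left to right: square, rocker (crop 375,205), plunger (465,210) and bar (558,217). The blue and teal pods are look-alikes outside the tray. Row yaw is about -4.4°.

{"fn": "play_rows", "kwargs": {
  "steps": [
    [[0,0,0,0,0,-0.105,0],[0,0,0,0,0,-0.105,0],[-0.028,-0.034,0,0,0,0,0],[-0.028,-0.034,0,0,0,0,0],[-0.028,-0.034,0,0,0,0,0],[-0.028,-0.034,0,0,0,0,0],[-0.028,-0.034,0,0,0,0,0],[-0.028,-0.034,0,0,0,0,0],[-0.028,-0.034,0,0,0,0,0],[-0.028,-0.034,0,0,0,0,0],[-0.028,-0.034,0,0,0,0,0],[-0.028,-0.034,0,0,0,0,0]]
  ],
  "force": 20
}}

```text
time_s: 2.6
tool_pos: [0.4376, 0.2619, 0.2229]
tool_rot: [180.0, 0.0, 175.7]
force: [1.2, 0.8, -0.3]
grip_width: 0.0027
grasp_force: 0.0
```

{"fn": "play_rows", "kwargs": {
  "steps": [
    [[-0.02,-0.03,0,0,0,0,0],[-0.02,-0.03,0,0,0,0,0],[-0.02,-0.02,0,0,0,0,0],[0,0,0,0,0,0,0],[0,0,0,0,0,0,0]]
  ]
}}

```text
time_s: 3.1
tool_pos: [0.4905, 0.179, 0.2226]
tool_rot: [180.0, -0.0, 175.6]
force: [0.4, 0.7, -0.9]
grip_width: 0.0008
grasp_force: 0.0
```

```bash
cat > m.py <<'E'
from h import *
c=read_camera("wrist");save(c,"pics/w1.png")
o=get_obs();print({k:np.round(o[k],3) for k in("time_s","tool_pos","tool_rot","force","grip_width")})
for k,z in dict(rocker=.063,plunger=.071,bar=.063,square_key=.063,switch_pod=.051,prime_pod=.051).items():
    for s in silhouettes("wrist",k)[:3]:
        v,u=np.nonzero(s["pixels"]);print(k,round(s["p"],2),np.round(s["extent"]),len(u),np.round(at_z(c,u.mean(),v.mean(),z),3))
E
python3 m.py
```

```text
{'time_s': np.float64(3.15), 'tool_pos': array([0.49 , 0.18 , 0.223]), 'tool_rot': array([ 1.79960e+02, -2.60000e-02,  1.75699e+02]), 'force': array([-0.27 ,  0.2  ,  0.535]), 'grip_width': np.float64(0.0)}
rocker 0.75 [230. 208. 268. 264.] 2274 [0.503 0.118 0.063]
plunger 0.95 [115. 226. 165. 270.] 1693 [0.503 0.036 0.071]
bar 0.86 [  0. 232.  77. 253.] 1603 [ 0.497 -0.047  0.063]
bar 0.71 [ 80.   0. 127.  63.] 1701 [0.348 0.038 0.063]
square_key 0.67 [336. 226. 370. 262.] 1274 [0.515 0.201 0.063]
square_key 0.56 [  6. 158. 407. 295.] 9483 [0.465 0.117 0.063]
switch_pod 0.76 [207. 175. 293. 265.] 7446 [0.493 0.121 0.051]
prime_pod 0.82 [  0.  26.  23. 105.] 987 [ 0.359 -0.043  0.051]
prime_pod 0.72 [ 32.   0. 199.  94.] 11655 [0.352 0.038 0.051]
prime_pod 0.61 [  0. 177. 111. 296.] 12630 [ 0.494 -0.04   0.051]
```

View pics/w1.png

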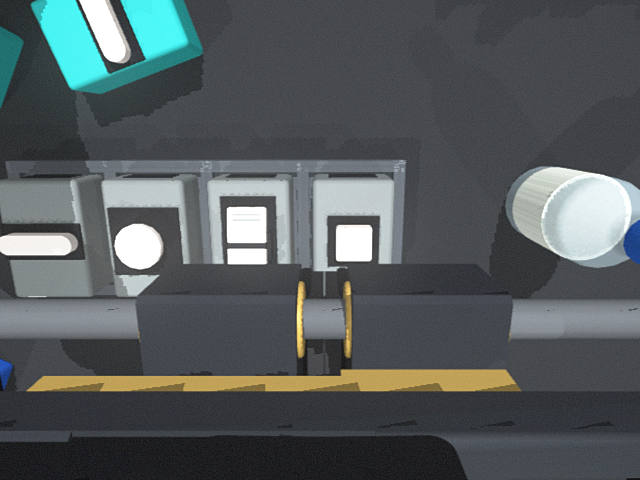

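{"fn": "play_rows", "kwargs": {
  "steps": [
    [[-0.025,-0.031,0,0,0,0,0],[-0.025,-0.031,0,0,0,0,0],[0,0,0.045,0,0,0,0],[0,0,0.045,0,0,0,0],[0,0,0.035,0,0,0,0],[0,0,0,0,0,0,0],[0,0,0,0,0,0,0]]
  ]
}}

```text
time_s: 4.15
tool_pos: [0.5358, 0.1138, 0.0981]
tool_rot: [-180.0, -0.0, 175.7]
force: [0.5, -0.6, 1.1]
grip_width: 0.0005
grasp_force: 0.0
```

Run:
```python
from h import *
o=get_obs();print(o["tool_pos"],o["force"])
for n,b in(("scene",(280,170,430,300)),("top",(200,200,400,300))):
    c=read_camera(n);x,y,X,Y=b
    cv2.imwrite(f"pics/{n}2.png",cv2.resize(cv2.cvtColor(c["frame"],4)[y:Y,x:X],None,fx=4,fy=4))
a=cv2.imread("pics/scene2.png");b=cv2.imread("pics/top2.png")[:520,:]
```

```text
[0.53575477 0.1137911  0.09806579] [ 0.45140689 -0.56683318  1.08336033]
```

View pics/scene2.png

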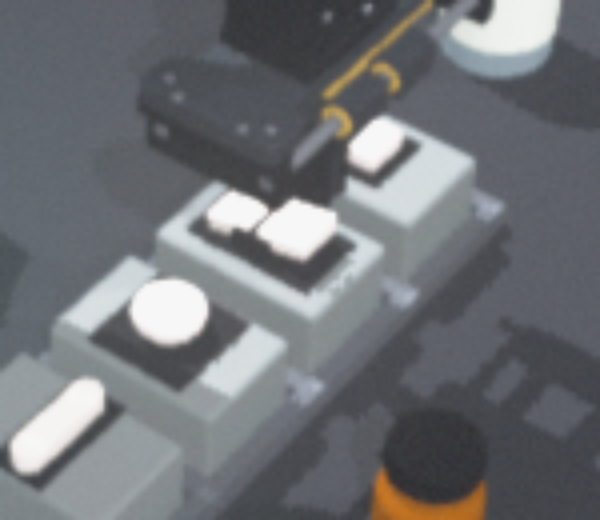

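The fingertip sits above the rocker's far half (crop 300,225). Next I press.

{"fn": "play_rows", "kwargs": {
  "steps": [
    [[0,0,0.01,0,0,0,0],[0,0,0.01,0,0,0,0],[0,0,0.004,0,0,0,0],[0,0,0.004,0,0,0,0],[0,0,0.004,0,0,0,0],[0,0,0.002,0,0,0,0],[0,0,0,0,0,0,0]]
  ]
}}

```text
time_s: 4.95
tool_pos: [0.5373, 0.1135, 0.0647]
tool_rot: [180.0, 0.2, 175.6]
force: [3.1, -0.6, 5.1]
grip_width: 0.0003
grasp_force: 2.7
```

{"fn": "play_rows", "kwargs": {
  "steps": [
    [[0,0,0.002,0,0,0,0],[0,0,0.001,0,0,0,0],[0,0,0,0,0,0,0]]
  ]
}}

```text
time_s: 5.25
tool_pos: [0.5375, 0.1135, 0.0641]
tool_rot: [179.9, 0.2, 175.6]
force: [-3.2, -2.3, 20.2]
grip_width: 0.0005
grasp_force: 9.7
```

{"fn": "play_rows", "kwargs": {
  "steps": [
    [[0,0,0.002,0,0,0,0],[0,0,0,0,0,0,0]]
  ]
}}

```text
time_s: 5.45
tool_pos: [0.5376, 0.1136, 0.0638]
tool_rot: [179.9, 0.2, 175.6]
force: [-7.3, -2.8, 31.6]
grip_width: 0.0003
grasp_force: 14.6
```

{"fn": "play_rows", "kwargs": {
  "steps": [
    [[0,0,-0.025,0,0,0,0],[0,0,-0.03,0,0,0,0],[0.014,-0.042,0,0,0,0,0],[0.014,-0.042,0,0,0,0,0],[0,0,0,0,0,0,0],[0,0,0,0,0,0,0]]
  ]
}}

```text
time_s: 6.05
tool_pos: [0.5004, 0.0312, 0.1132]
tool_rot: [180.0, -0.1, 175.5]
force: [-0.7, 0.5, -0.6]
grip_width: 0.0007
grasp_force: 0.0
```

Run:
```python
from h import *
o=get_obs();print(o["tool_pos"],o["force"])
c=read_camera("scene");x,y,X,Y=(240,170,430,310)
cv2.imwrite("pics/scene3.png",cv2.resize(cv2.cvtColor(c["frame"],4)[y:Y,x:X],None,fx=4,fy=4))
```

```text
[0.50037786 0.03119219 0.1132036 ] [-0.74778606  0.51664122 -0.57386831]
```

View pics/scene3.png

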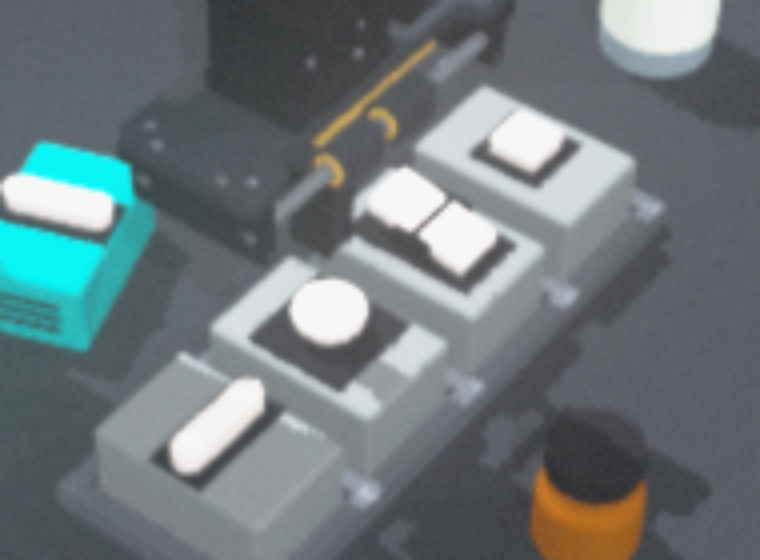

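The rocker is now on: its near end (405,195) is raised and its far end (460,240) is down. The finger is over the plunger (330,310).

{"fn": "play_rows", "kwargs": {
  "steps": [
    [[-0.003,0,0.02,0,0,0,0],[0,0,0.015,0,0,0,0],[0,0,0.004,0,0,0,0],[0,0,0.004,0,0,0,0],[0,0,0.004,0,0,0,0],[0,0,0.003,0,0,0,0],[0,0,0.002,0,0,0,0],[0,0,0,0,0,0,0]]
  ]
}}

```text
time_s: 6.9
tool_pos: [0.5048, 0.0317, 0.0617]
tool_rot: [180.0, 0.1, 175.7]
force: [-0.1, 0.2, 0.3]
grip_width: 0.0005
grasp_force: 0.0
```

{"fn": "play_rows", "kwargs": {
  "steps": [
    [[0,0,0.003,0,0,0,0],[0,0,0,0,0,0,0],[0,0,0,0,0,0,0]]
  ]
}}

```text
time_s: 7.2
tool_pos: [0.5051, 0.0316, 0.0613]
tool_rot: [179.9, 0.0, 175.6]
force: [-6.7, 0.8, 19.8]
grip_width: 0.0002
grasp_force: 9.8
```

{"fn": "play_rows", "kwargs": {
  "steps": [
    [[0,0,-0.025,0,0,0,0],[0,0,-0.025,0,0,0,0],[0,-0.042,0,0,0,0,0],[0,-0.041,0,0,0,0,0],[0,0,0,0,0,0,0],[0,0,0,0,0,0,0]]
  ]
}}

```text
time_s: 7.8
tool_pos: [0.4982, -0.0526, 0.1087]
tool_rot: [-180.0, 0.1, 175.5]
force: [-0.8, 0.3, 0.6]
grip_width: 0.0003
grasp_force: 0.0
```

Run:
```python
from h import *
o=get_obs();print(o["tool_pos"],o["force"])
c=read_camera("scene");x,y,X,Y=(240,170,430,310)
cv2.imwrite("pics/scene4.png",cv2.resize(cv2.cvtColor(c["frame"],4)[y:Y,x:X],None,fx=4,fy=4))
```

```text
[ 0.49819243 -0.05260764  0.10868133] [-0.77973746  0.26174587  0.56195459]
```

View pics/scene4.png

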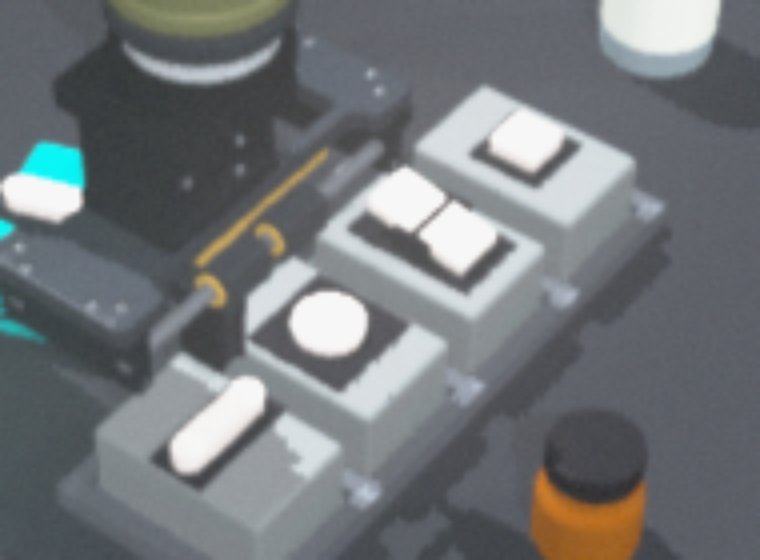

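The plunger head has sunk from row 310 to row 325, the rocker is still on, and the finger is over the bar (215,425).

{"fn": "play_rows", "kwargs": {
  "steps": [
    [[0,0,0.025,0,0,0,0],[0,0,0.015,0,0,0,0],[0,0,0.004,0,0,0,0],[0,0,0.004,0,0,0,0],[0,0,0.003,0,0,0,0],[0,0,0.003,0,0,0,0],[0,0,0,0,0,0,0],[0,0,0,0,0,0,0]]
  ]
}}

```text
time_s: 8.65
tool_pos: [0.4981, -0.0501, 0.0572]
tool_rot: [179.9, -0.1, 175.7]
force: [-9.4, 2.5, 19.8]
grip_width: 0.0003
grasp_force: 10.0
```

{"fn": "play_rows", "kwargs": {
  "steps": [
    [[0,0,0,0,0,0,0],[0,0,0,0,0,0,0],[0,0,0,0,0,0,0],[0,0,0,0,0,0,0]]
  ]
}}

```text
time_s: 9.05
tool_pos: [0.4982, -0.0501, 0.0572]
tool_rot: [179.9, -0.0, 175.7]
force: [-8.9, 2.4, 19.4]
grip_width: 0.0005
grasp_force: 9.9
```

Run:
```python
from h import *
c=read_camera("scene");x,y,X,Y=(240,170,430,310)
cv2.imwrite("pics/scene5.png",cv2.resize(cv2.cvtColor(c["frame"],4)[y:Y,x:X],None,fx=4,fy=4))
o=get_obs();print(o["tool_pos"],o["force"])
```

```text
[ 0.49810828 -0.05008127  0.05716871] [-9.25247084  2.51329766 19.90566201]
```

View pics/scene5.png

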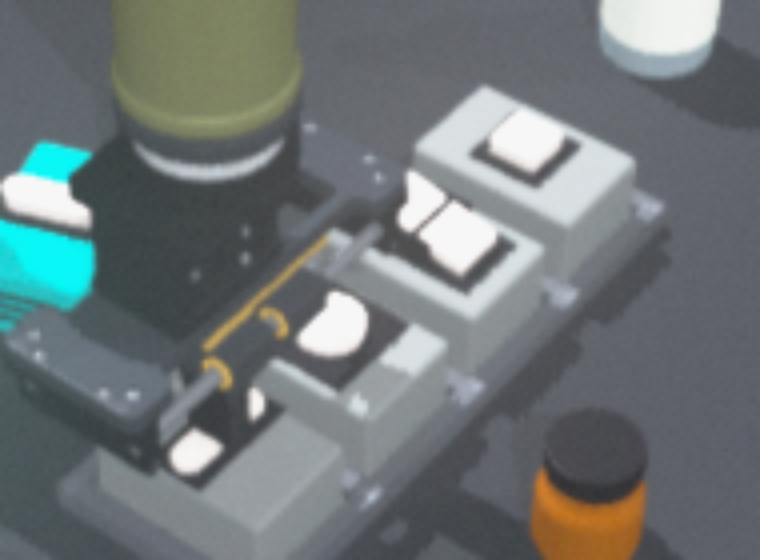

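The finger is on the bar, with white showing on both sides at (195,450) and (255,405). The bar is bottomed at about 20 N, with the rocker on and the plunger in.

```bash
python3 -c "
from cell import sign_off
print(sign_off())"
```

```text
the job is handed in; nothing more can be done
None
```

The job is handed in, with no verdict returned: the rocker is on, the plunger is in, and the fingers are holding the bar fully down at about 20 N.

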